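# Turn up a kaleidoscope's mosaic and hold the UV lamp over it

### The arm

A 7-joint arm with a two-finger parallel gripper is mounted at the origin on the work surface. World frame = base frame: x ahead of the robot, y to its left, z up, the work surface at z = 0. Lengths are in m, angles in rad, forces in N, time in s.
With the tool pointing down it reaches from about 0.4 to 0.9 m from the base axis. Payload 5.6 kg.
Tool frame: the origin (TCP) lies on the centre line of the jaws, within the pads' length; the fingertips stand 22 mm ahead of it and the grasp point (between the pads) lies 3 mm ahead of it; z points along the fingers, y is the line along which they close (so a half turn about z gives the same grasp; the last joint's range is limited). The gripper opens to 92 mm and grips with 3 to 60 N. Pads are 20 mm wide; open, the fingers measure 128 mm over their backs; the gripper's body (75 mm by 189 mm) begins 69 mm behind the grasp point.
Start: joints at [1.098, 0.468, -0.012, 1.603, 0.006, 1.071, -0.056], TCP at [0.271, -0.591, 0.237] pointing down, gripper open.
Joint ranges: [-2.53, 2.53], [-0.31, 2.02], [-1.57, 1.55], [0.28, 2.44], [-1.29, 4.43], [0.15, 1.84], [-2.92, 2.92]. Speed limits (rad/s): [2.57, 2.57, 3.14, 3.14, 3.14, 3.14, 3.14].

### API

Orientations are given as a 3x3 rotation matrix whose columns are the frame's x, y, z axes.
In Python, from station import * gives the robot as it stands. Calls block until the motion is done:
- move_ptp(position, orientation): joint-space move of the TCP to a pose.
- move_straight(position, orientation=None, vel=0.15, stop_force=None): straight line of the TCP; orientation=None keeps the orientation; vel is the mean speed in m/s. With stop_force (N) it stops when the force on the tool has changed by that much, and returns True; else False.
- set_joints(angles): joint-space move.
- ungrasp() and close(effort=None): open the fingers fully, or close them until they stop; effort is the grip in N (None keeps the last).
- sleep(seconds).
- ik(position, orientation): joint angles nearest the present ones, or None.
- observe(): the state.
- read_camera(name): name is "scene" or "top" or "wrist"; returns a dict with "image" (400x640x3 uint8, red, green, blue), "fx", "fy", "cx", "cy" (pixels), "D" ([k1, k2, p1, p2, k3] as OpenCV has them; the pictures are not rectified), "view" (4x4, takes a point from world to camera coordinates); the wrist camera has in their place "T_tool_cam" (4x4, takes a point from camera to tool coordinates, whose origin is the TCP and whose axes are the flange's). Camera axes: x right, y down, z forward; pixel columns grow to the right and rows downward; lengths in m; the calibration is good to about 2 mm. A picture is of the moment at which its call begins: read the wrist's pose just before it. There is no depth.
A pose or a line that the arm cannot do raises IKError and nothing moves.
- job_done(): hands the job in; it is judged then, once.
The state is a dict: "time_s": time; "joints": joint angles; "joint_vel": joint speeds; "joint_torque": joint torques, N m; "position": TCP position; "ee_rot": TCP orientation; "force": force on the tool from outside, world axes, zero at the start; "torque": the same for the moment, N m; "width": opening from 0.0 (shut) to 1.0 (fully open); "grasp_force": force on a finger pad.
Only numpy, scipy, OpenCV 4.12 (cv2) and the standard library are available. Lean on these libraries where they do the work, as an engineer would, in place of code of your own. Each camera call takes 0.05 s, during which the arm holds its last target. There are 200 camera calls.

### The job

The glue under the three mosaic tiles on the wooden kaleidoscope tube has to be set with the UV lamp. Without lifting the tube, roll it over on its foam mat until the row of tiles faces straight up, and let go of it; then take the white hand lamp out of its dock, carry it over the canvases in the drying rack, clear above their tops, and hold it upright about 15 mm above the tiles, centred over them, its bar in line with the row. The glue is still wet, so nothing may touch the tiles; leave the rack and everything else alone, and finish while still holding the lamp there.

Things in the scene. Friction and masses are not known exactly. Their poses are not given: they have to be found in the camera images.
- tube: kaleidoscope: plain round wooden tube, 52 mm in diameter, 190 mm long, about 0.24 kg, lying on its side on a grey foam mat, brass bands near both ends, a clear end and a black eyepiece end. Origin at its middle, on its axis (32 mm above the table). Its z axis runs along the tube towards the black eyepiece. It rolls without slipping on the mat and stays where it is left
- tiles: row of three glued glass mosaic tiles (orange, blue, orange), each 13 mm square, 45 mm long in all, standing 2 mm proud of the tube at its clear end, the row's middle 48 mm from the tube's middle. Origin at the centre of the row's outer face (28 mm from the tube's axis). z axis points straight out of the tube through the tiles, x axis lies along the row and the tube. At the start the tiles look sideways, away from the robot, 45 to 80 degrees over from straight up
- mat_top (a point): centre of the top of the fixed grey foam mat under the tube: 200 mm (x) by 230 mm (y), top 6 mm above the table; x points away from the robot, the tube lies along y
- lamp: white T-shaped hand-held UV lamp, 0.17 kg. Origin at the centre of its underside, the violet light window. z axis up through the handle; x axis along the bar head, which is 90 mm (x) by 28 mm (y) by 24 mm high. The upright handle in the middle is 32 mm (x) by 22 mm (y) and reaches 120 mm above the underside; grip it across the 22 mm, between 60 and 115 mm above the underside. At the start it stands in the dock with its underside 5 mm above the table
- dock: fixed black charging dock, an open tray 108 mm (x) by 46 mm (y), 20 mm high with 5 mm walls and floor, in which the lamp's bar stands with 4 mm of play all round; the lamp lifts straight up. A small block with a green light adds 14 mm at its +x end. Origin under the centre of the tray, x along the bar
- rack: fixed wooden drying rack between dock and mat: base 320 mm (x) by 100 mm (y), with two cream box canvases on edge, 300 mm long (x), their tops 110 mm above the table. Origin under its centre
- glue_jar: bystander, loose: round jar with a white screw lid, 60 mm across, 75 mm tall. Origin at the centre of its underside
- paint_bottle: bystander, loose: white plastic paint bottle with a red band, 66 mm across, 210 mm tall. Origin at the centre of its underside
- tub: bystander, loose: open white and navy plastic tub, 116 mm across the rim, 95 mm tall. Origin at the centre of its underside
- brush: bystander, loose: flat paint brush with a wooden handle lying flat, about 200 mm long (origin on its underside, between its ends)
- tile_dish: bystander, loose: small white dish of spare tiles, 72 mm across, 26 mm high. Origin at the centre of its underside
- scraper: bystander, loose: paint scraper with a dark wooden handle lying flat, about 190 mm long (origin on its underside, between its ends)
- scissors: bystander, loose: scissors with lime-green handles lying flat, 180 mm long (origin near the pivot)
Not all that is in view belongs to the job. What is meant by the lamp is not turquoise, and is the smaller of those in its own colour.

How it is judged:
By the outcome, as a careful person would: the job done as asked, in the order asked, and still so for the second after the job is handed in, while the arm keeps its last pose, push and grip.
It also fails if it takes over 67 s, if anything falls off the work surface, if the arm or the gripper's body presses on something with over 40 N, if the wrist force passes 120 N, or if a joint passes its speed limit or range.

## Working session

There is one attempt and no reset: what is moved stays moved. The work goes in short steps, each a Python script; the robot and the scene stay as the last script left them, time stands still between calls to the robot, and variables do not carry over. Pictures are saved under pics/ and viewed, at most 10 in all, crops included, and the job is handed in when it is done.

```bash
mkdir -p pics; ls; python3 - <<'E'
from station import *
import cv2,numpy as np
for n in ["scene","top"]:
    c=read_camera(n); cv2.imwrite(f"pics/{n}0.png",c["image"][:,:,::-1])
    print(n,c["fx"],c["fy"],c["cx"],c["cy"],c["D"]); print(np.round(c["view"],4).tolist())
s=observe(); print(s["time_s"],s["position"],s["ee_rot"],s["width"])
E
```

```text
pics
scene 413.3037605623799 413.3037605623799 316.72403066017915 191.44102544320526 [-0.02051576  0.          0.          0.          0.        ]
[[-0.6847, 0.7287, -0.012, 0.3592], [0.4423, 0.4023, -0.8016, -0.188], [-0.5793, -0.5542, -0.5978, 1.6936], [0.0, 0.0, 0.0, 1.0]]
top 371.53664618062305 371.53664618062305 317.77822166921044 199.14428461884756 [0.00230348 0.         0.         0.         0.        ]
[[-0.0075, -0.9998, 0.0172, 0.0099], [-0.9963, 0.006, -0.0862, 0.5542], [0.0861, -0.0178, -0.9961, 1.0169], [0.0, 0.0, 0.0, 1.0]]
0.1 [ 0.27056546 -0.5904511   0.2357174 ] [[ 9.09066676e-01  4.16649863e-01 -8.19199881e-04]
 [ 4.16650641e-01 -9.09065567e-01  1.42769138e-03]
 [-1.49858986e-04 -1.63918682e-03 -9.99998645e-01]] 1.0014324622605368
```

View pics/scene0.png

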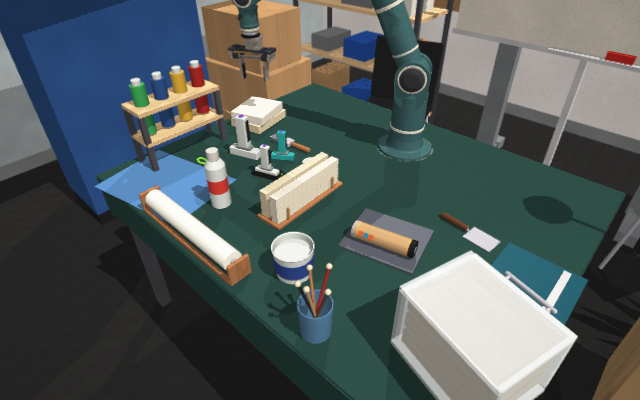

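View pics/top0.png

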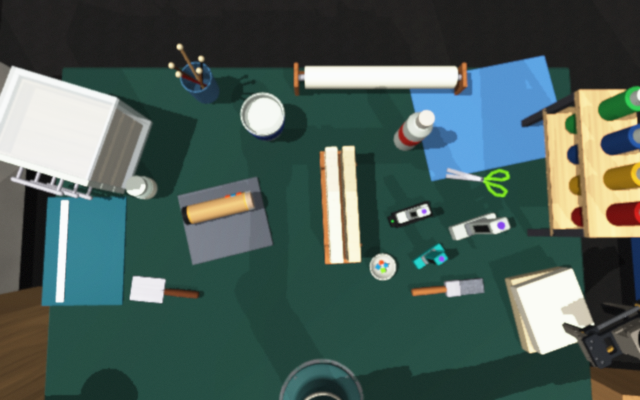

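The top view shows the tube at about (220,208) with its black end on the left. The small white lamp in a black dock is at (410,214), the rack at (341,205), and a bigger white lamp at (480,227). I'll enlarge the tube and the small lamp.

```bash
python3 - <<'E'
import cv2,numpy as np
def crop(n,u,v,k=5):
    im=cv2.imread(f"pics/{n}0.png")[v:v+300//k,u:u+400//k]
    o=cv2.resize(im,(400//k*k,300//k*k),interpolation=cv2.INTER_CUBIC)
    o=cv2.resize(o,(400,300))
    for i in range(0,400//k,10): cv2.line(o,(i*k,0),(i*k,6 if (u+i)%20 else 12),(0,255,255),1); cv2.putText(o,str(u+i),(i*k,20),0,.33,(0,255,255))
    for i in range(0,300//k,10): cv2.line(o,(0,i*k),(6,i*k),(0,255,255),1); cv2.putText(o,str(v+i),(8,i*k+4),0,.33,(0,255,255))
    return o
cv2.imwrite("pics/c1.png",np.vstack([np.hstack([crop("top",180,170,4),crop("scene",340,200,4)]),np.hstack([crop("top",380,190),crop("scene",230,130)])]))
E
```

```text
(no output)
```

View pics/c1.png

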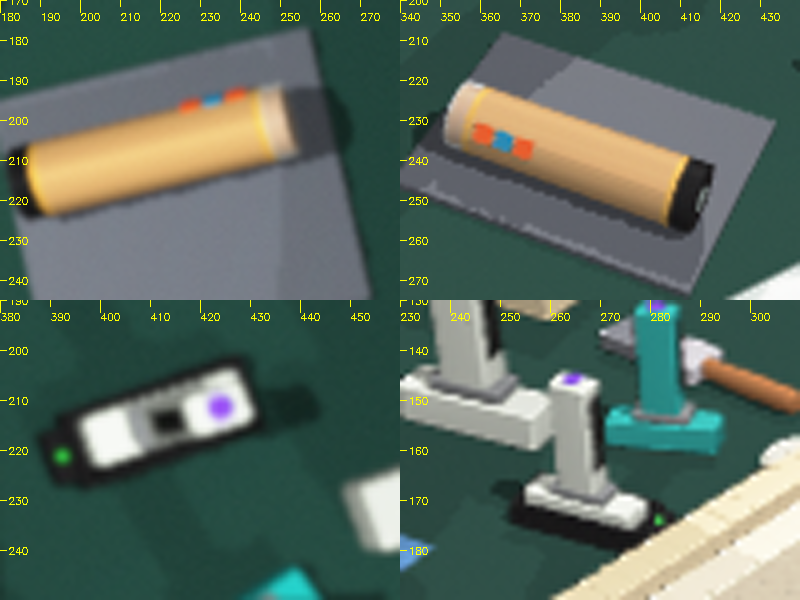

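The crop shows:
- **Tiles, top view:** (227.5,196.5), (233,194.8), (239.2,193.7).
- **Tiles, scene view:** (370.5,237.2), (365.8,235.2), (361,233.2).
- **Lamp's violet cap:** top (424,211.4), scene (264.4,145.6).
- **Dock's green LED:** top (392.5,221), scene (281.5,174).

```bash
cat > h.py <<'E'
from station import *
import cv2,numpy as np
from scipy.spatial.transform import Rotation as R
def cam(n):
    if n=="wrist":
        s=observe(); c=read_camera(n); T=np.eye(4); T[:3,:3]=s["ee_rot"]; T[:3,3]=s["position"]
        c["view"]=np.linalg.inv(T@c["T_tool_cam"])
    else: c=read_camera(n)
    c["K"]=np.array([[c["fx"],0,c["cx"]],[0,c["fy"],c["cy"]],[0,0,1]]); return c
def ray(c,p):
    q=cv2.undistortPoints(np.array([[p]],float),c["K"],np.array(c["D"]))[0,0]
    V=np.array(c["view"]); return -V[:3,:3].T@V[:3,3], V[:3,:3].T@np.r_[q,1]
def plane(c,p,z):
    o,d=ray(c,p); return o+d*(z-o[2])/d[2]
def tri(*cp):
    A=[];b=[]
    for c,p in cp:
        o,d=ray(c,p); d=d/np.linalg.norm(d); M=np.eye(3)-np.outer(d,d); A.append(M); b.append(M@o)
    A=np.vstack(A);b=np.hstack(b); x=np.linalg.lstsq(A,b,rcond=None)[0]; return x,np.linalg.norm(A@x-b)
def proj(c,P):
    V=np.array(c["view"]); return cv2.projectPoints(np.array(P,float).reshape(-1,3),cv2.Rodrigues(V[:3,:3])[0],V[:3,3],c["K"],np.array(c["D"]))[0][:,0]
def down(a):  # tool pointing down, closing line y at heading a (world xy)
    y=np.array([np.cos(a),np.sin(a),0]); z=np.array([0,0,-1.]); return np.c_[np.cross(y,z),y,z]
E
python3 - <<'E'
from h import *
np.set_printoptions(precision=4,suppress=True)
t,s=cam("top"),cam("scene")
for n,a,b in [("tile far",(227.5,196.5),(370.5,237.2)),("blue",(233,194.8),(365.8,235.2)),("tile clear",(239.2,193.7),(361,233.2)),("violet",(424,211.4),(264.4,145.6)),("led",(392.5,221),(281.5,174))]: print(n,*tri((t,a),(s,b)))
print("tube ends mid z.032",plane(t,(251.9,200),.04),plane(t,(185.9,216),.04))
for p in [(396,211),(400.5,223.5),(392,218),(431,201)]: print("dock/bar pts z.025",p,plane(t,p,.025))
for p in [(325,149),(354,147),(325,263),(361,262)]: print("rack z.11",plane(t,p,.11))
for p,h in [((244,213),0),((370,200),0),((257,178),.006),((271,243),.006)]: print("mat",plane(t,p,.006))
for p in [(383,267),(435,257),(480,227),(263,115),(415,120)]: print("things",plane(t,p,.05))
print(observe()["time_s"])
E
```

```text
tile far [0.5628 0.2539 0.0371] 0.0021065426430019484
blue [0.567  0.239  0.0384] 0.0013106456945019603
tile clear [0.5696 0.2226 0.0379] 0.0005194753136151124
violet [ 0.5135 -0.263   0.1201] 0.0010265476859360704
led [ 0.4926 -0.2054  0.0137] 0.0014786383485271277
tube ends mid z.032 [0.5516 0.1875 0.04  ] [0.5088 0.3667 0.04  ]
dock/bar pts z.025 (396, 211) [ 0.5195 -0.2127  0.025 ]
dock/bar pts z.025 (400.5, 223.5) [ 0.4845 -0.2244  0.025 ]
dock/bar pts z.025 (392, 218) [ 0.5   -0.201  0.025]
dock/bar pts z.025 (431, 201) [ 0.547  -0.3121  0.025 ]
rack z.11 [ 0.6775 -0.0121  0.11  ]
rack z.11 [ 0.6825 -0.0877  0.11  ]
rack z.11 [ 0.3844 -0.0094  0.11  ]
rack z.11 [ 0.3861 -0.1008  0.11  ]
mat [0.5177 0.2149 0.006 ]
mat [ 0.5524 -0.1433  0.006 ]
mat [0.6174 0.1789 0.006 ]
mat [0.4327 0.1384 0.006 ]
things [ 0.3673 -0.1679  0.05  ]
things [ 0.3928 -0.3097  0.05  ]
things [ 0.4729 -0.4361  0.05  ]
things [0.7875 0.157  0.05  ]
things [ 0.7723 -0.2668  0.05  ]
0.2
```

Points agree: tiles about 77° over, tube axis heading consistent between ends and tiles. Next, a near look from the wrist above the tube.

```bash
python3 - <<'E'
from h import *
np.set_printoptions(precision=3,suppress=True)
C=np.array([.530,.279]); a=.234
for k in (a,a-np.pi): print(k,ik([.58,.27,.24],down(k)))
print(read_camera("wrist")["T_tool_cam"])
p=min([a,a-np.pi],key=lambda k:abs(ik([.58,.27,.24],down(k))[6]))
move_ptp([.58,.27,.24],down(p)); print(p,observe()["time_s"],observe()["joints"])
c=cam("wrist"); cv2.imwrite("pics/w1.png",c["image"][:,:,::-1]); print(c["view"],c["fx"],c["D"])
np.save("w1.npy",{k:c[k] for k in("view","K","D")},allow_pickle=True)
E
```

```text
0.234 [ 0.186  0.686 -1.025  1.58   0.612  1.228 -0.717]
-2.907592653589793 [ 0.298  0.876 -1.327  1.573  0.861  1.383  2.259]
[[-0.001 -0.96  -0.279  0.079]
 [ 1.    -0.001  0.001  0.   ]
 [-0.001 -0.279  0.96  -0.148]
 [ 0.     0.     0.     1.   ]]
0.234 3.45 [ 0.187  0.686 -1.024  1.579  0.613  1.229 -0.717]
[[ 0.973  0.23   0.001 -0.628]
 [ 0.22  -0.934  0.281  0.09 ]
 [ 0.065 -0.273 -0.96   0.43 ]
 [ 0.     0.     0.     1.   ]] 335.15039385958715 [0.002 0.    0.    0.    0.   ]
```

View pics/w1.png

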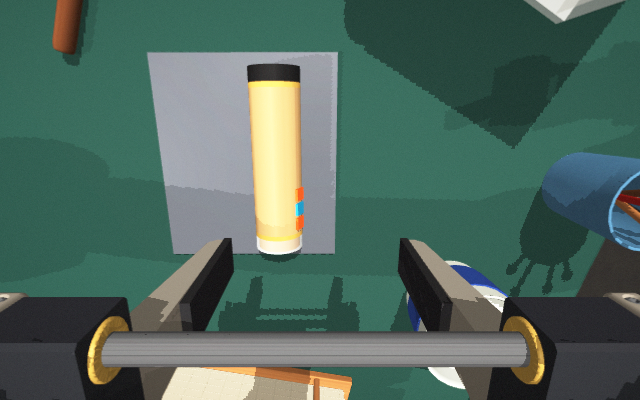

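The wrist view shows the tube upright in the image, with sides at (248,75)–(257,245) and (300,75)–(302,245) and the blue tile near (299.5,209) on the far side. I'll fit the pose from all views.

```bash
python3 - <<'E'
from h import *
from scipy.optimize import least_squares
np.set_printoptions(precision=4,suppress=True)
w=np.load("w1.npy",allow_pickle=True).item(); t,s=cam("top"),cam("scene")
S=np.array([-.032,-.048,-.064])
TP=[(w,[(299.7,194),(299.7,209),(299.3,223)]),(t,[(227.5,196.5),(233,194.8),(239.2,193.7)]),(s,[(370.5,237.2),(365.8,235.2),(361,233.2)])]
E=[(248.5,85),(252.5,165),(256.5,240),(300.5,85),(302,240)]
def f(p):
    x,y,yaw,th=p; u=np.array([np.cos(yaw),np.sin(yaw),0]); o=np.array([np.sin(yaw),-np.cos(yaw),0]) # o away from robot
    c=np.array([x,y,.032]); n=np.cos(th)*np.array([0,0,1])+np.sin(th)*o; r=[]
    for k,px in TP: r+=list((proj(k,[c+q*u+.0275*n for q in np.sort(S)[::-1]])-px).ravel())
    for e in E:
        O,d=ray(w,e); m=np.cross(u,d); m/=np.linalg.norm(m); r.append((abs((c-O)@m)-.026)/.001)
    P=proj(w,[c+.095*u+[0,0,.026]])[0]; r.append(P[1]-65)
    return np.array(r)
q=least_squares(f,[.53,.279,1.805,1.3],loss="soft_l1"); print(q.x,np.rad2deg(q.x[2:]),f(q.x))
E
```

```text
[0.5364 0.2796 1.7988 1.1048] [103.065   63.3032] [-0.101   0.4407  0.0411 -0.1509  0.5796 -0.0976 -0.172  -2.3242  0.0617
 -1.9712 -0.4114 -2.2165 -0.2949 -1.0307 -0.6276 -0.8727 -0.8069 -0.6954
 -0.2633 -0.2986 -0.6263 -0.0384  0.2041 -1.1301]
```

```bash
python3 - <<'E'
from h import *
np.set_printoptions(precision=4,suppress=True)
yaw=1.7988; u=np.array([np.cos(yaw),np.sin(yaw),0]); o=np.array([np.sin(yaw),-np.cos(yaw),0]); C=np.array([.5364,.2796,0])
Rd=down(yaw-np.pi/2); A=C+.006*u
move_ptp(A+[0,0,.16],Rd)
print(move_straight(A+[0,0,.038],vel=.1,stop_force=8),observe()["force"])
print(move_straight(A-.018*o+[0,0,.038],vel=.05,stop_force=15),observe()["force"])
print(move_straight(A-.0465*o+[0,0,.038],vel=.02,stop_force=20),observe()["force"],observe()["position"])
move_straight(A-.0285*o+[0,0,.038],vel=.04)
move_straight(A-.0285*o+[0,0,.2],vel=.15)
move_ptp(C+.02*o-.03*u+[0,0,.24],Rd)
c=cam("wrist"); cv2.imwrite("pics/w2.png",c["image"][:,:,::-1]); np.save("w2.npy",{k:c[k] for k in("view","K","D")},allow_pickle=True)
print(observe()["time_s"])
im=cv2.imread("pics/w2.png")[20:280,180:380]; cv2.imwrite("pics/w2c.png",cv2.resize(im,None,fx=2.3,fy=2.3,interpolation=cv2.INTER_CUBIC))
E
```

```text
False [-0.6413  0.4409  0.4978]
False [-0.6324  0.6278  0.1262]
False [-0.3531 -0.0928  0.6336] [0.4898 0.275  0.038 ]
9.7833
```

View pics/w2c.png

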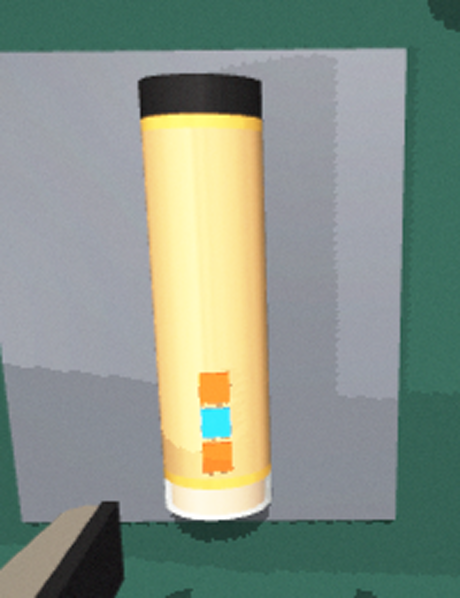

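The roll worked: the tiles now face nearly up, with the blue tile at about (273.9,203.5) in the wrist image. I'll fit the new pose.

```bash
cat > fit.py <<'E'
from h import *
from scipy.optimize import least_squares
np.set_printoptions(precision=4,suppress=True)
def fit(w,tiles,L,Rr,top,x0):
    def f(p):
        x,y,yaw,th=p; u=np.array([np.cos(yaw),np.sin(yaw),0]); o=np.array([np.sin(yaw),-np.cos(yaw),0])
        c=np.array([x,y,.032]); n=np.cos(th)*np.array([0,0,1])+np.sin(th)*o
        r=list((proj(w,[c+q*u+.028*n for q in (-.032,-.048,-.064)])-tiles).ravel())
        for e in L+Rr:
            O,d=ray(w,e); m=np.cross(u,d); m/=np.linalg.norm(m); r.append((abs((c-O)@m)-.026)/.001)
        r.append(proj(w,[c+.095*u+[0,0,.026]])[0][1]-top); return np.array(r)
    q=least_squares(f,x0); print(q.x,np.rad2deg(q.x[2:]),f(q.x)); return q.x
E
python3 - <<'E'
from fit import *
w=np.load("w2.npy",allow_pickle=True).item()
fit(w,[(273.5,188.7),(273.9,203.5),(274.6,218.7)],[(242.2,76.5),(252.2,224.3)],[(294.3,76.5),(297.4,224.3)],52.6,[.508,.273,1.8,0])
im=cv2.imread("pics/w2.png").astype(int); h=cv2.cvtColor(im.astype(np.uint8),cv2.COLOR_BGR2HSV)
b=(h[...,0]>85)&(h[...,0]<110)&(h[...,1]>120)&(h[...,2]>150); b[:150]=0;b[260:]=0;b[:,:240]=0;b[:,310:]=0
ys,xs=np.nonzero(b); print("blue",xs.mean(),ys.mean(),len(xs))
og=(h[...,0]<15)&(h[...,1]>180)&(h[...,2]>150); og[:170]=0;og[235:]=0;og[:,:245]=0;og[:,300:]=0
n,l,st,ce=cv2.connectedComponentsWithStats(og.astype(np.uint8)); print([(c,s[4]) for c,s in zip(ce,st) if s[4]>40])
E
```

```text
[0.5121 0.2739 1.8036 0.1268] [103.3413   7.2627] [-0.1513  0.0758  0.118   0.5237  0.0698  0.1775 -0.3454 -0.8506 -0.3472
 -0.7943 -0.6079]
blue 273.503355704698 203.3020134228188 149
[(array([319.5099, 199.4966]), np.int32(255945))]
```

```bash
python3 - <<'E'
from h import *
yaw=1.7988; u=np.array([np.cos(yaw),np.sin(yaw),0]); o=np.array([np.sin(yaw),-np.cos(yaw),0]); C=np.array([.5364,.2796,0])
Rd=down(yaw-np.pi/2); A=C+.003*u
move_ptp(A-.030*o+[0,0,.15],Rd)
print(move_straight(A-.030*o+[0,0,.038],vel=.1,stop_force=8))
move_straight(A-.042*o+[0,0,.038],vel=.05)
print(move_straight(A-.0498*o+[0,0,.038],vel=.015,stop_force=20))
move_straight(A-.0318*o+[0,0,.038],vel=.04)
move_straight(A-.0318*o+[0,0,.2],vel=.15)
move_ptp(C-.028*o-.03*u+[0,0,.22],Rd)
c=cam("wrist"); cv2.imwrite("pics/w3.png",c["image"][:,:,::-1]); np.save("w3.npy",{k:c[k] for k in("view","K","D")},allow_pickle=True)
print(observe()["time_s"])
im=cv2.imread("pics/w3.png")[20:270,220:420]; cv2.imwrite("pics/w3c.png",cv2.resize(im,None,fx=2.4,fy=2.4,interpolation=cv2.INTER_CUBIC))
E
```

```text
False
False
14.7833
```

View pics/w3c.png

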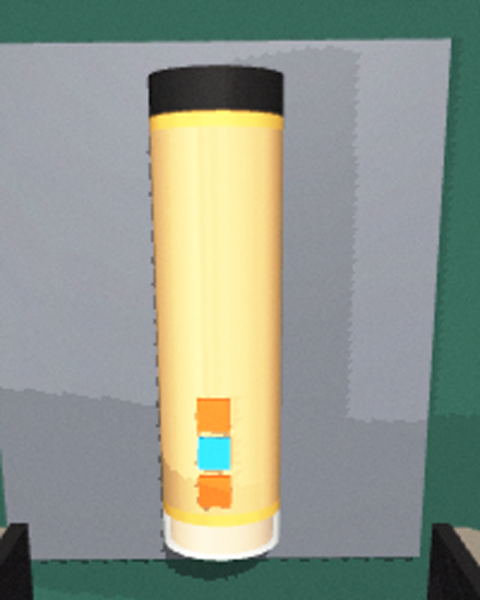

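The tiles are close to facing up: tile centres (309,192.9), (309,208.8), (309.4,224.6), tube edges around x=282.7–287.5 and 338.1–336.7.

```bash
python3 - <<'E'
from fit import *
w=np.load("w3.npy",allow_pickle=True).item()
fit(w,[(308.9,192.9),(309,208.75),(309.3,224.6)],[(282.7,72.1),(287.5,215.8)],[(338.1,72.1),(336.7,215.8)],47.9,[.508,.273,1.8,0])
E
```

```text
[ 0.5064  0.2725  1.8038 -0.0903] [103.3488  -5.1757] [-0.0664  0.1274  0.0647  0.3788 -0.0107  0.1887 -0.1219 -0.1106 -0.1373
 -0.1088 -0.5345]
```

The fit says about 5° too far. I'll nudge back about 2.3 mm with the near finger and measure from the same viewpoint, using a saturation profile for the edges.

```bash
cat > meas.py <<'E'
from fit import *
def meas(n,x0=[.508,.273,1.8,0]):
    w=np.load(n+".npy",allow_pickle=True).item()
    h=cv2.cvtColor(cv2.imread(f"pics/{n}.png"),cv2.COLOR_BGR2HSV).astype(int)
    b=(h[...,0]>85)&(h[...,0]<110)&(h[...,1]>120)&(h[...,2]>150); b[:190]=0;b[230:]=0;b[:,:290]=0;b[:,345:]=0
    ys,xs=np.nonzero(b); bc=np.array([xs.mean(),ys.mean()])
    L=[];Rr=[]
    for v in range(80,175,8):
        k=np.nonzero((h[v,250:390,1]>75)&(h[v,250:390,0]<35))[0]+250; L.append((k.min()-.5,v)); Rr.append((k.max()+.5,v))
    print(n,"blue",bc,len(xs),"L",L[0],L[-1],"R",Rr[0],Rr[-1])
    return fit(w,[bc+[0,-15.9],bc,bc+[.2,15.9]],L,Rr,47.9,x0)
E
python3 - <<'E'
from meas import *
meas("w3")
yaw=1.7988; u=np.array([np.cos(yaw),np.sin(yaw),0]); o=np.array([np.sin(yaw),-np.cos(yaw),0]); C=np.array([.5364,.2796,0])
Rd=down(yaw-np.pi/2); A=C+.003*u
move_ptp(A-.030*o+[0,0,.15],Rd)
move_straight(A-.030*o+[0,0,.038],vel=.1,stop_force=8)
move_straight(A-.014*o+[0,0,.038],vel=.05)
print(move_straight(A-.0080*o+[0,0,.038],vel=.015,stop_force=20))
move_straight(A-.028*o+[0,0,.038],vel=.04)
move_straight(A-.028*o+[0,0,.2],vel=.15)
move_ptp(C-.028*o-.03*u+[0,0,.22],Rd)
c=cam("wrist"); cv2.imwrite("pics/w4.png",c["image"][:,:,::-1]); np.save("w4.npy",{k:c[k] for k in("view","K","D")},allow_pickle=True)
print(observe()["time_s"])
meas("w4")
E
```

```text
w3 blue [308.9718 208.3898] 177 L (np.float64(282.5), 80) (np.float64(285.5), 168) R (np.float64(337.5), 80) (np.float64(336.5), 168)
[ 0.5056  0.2726  1.7995 -0.0584] [103.1058  -3.3443] [-0.0961  0.2994  0.0639  0.5114  0.0195  0.2812 -0.0999  0.1246  0.3518
 -0.3681 -0.1412  0.0886  0.3214 -0.418  -0.1856  0.0499  0.2883 -0.4716
 -0.2118 -0.1097 -0.0063  0.0984  0.2044  0.3117  0.4204 -0.449  -0.344
 -0.2376 -0.1298 -0.0206 -0.8427]
False
19.6833
w4 blue [320.9477 208.1221] 172 L (np.float64(288.5), 80) (np.float64(291.5), 168) R (np.float64(343.5), 80) (np.float64(342.5), 168)
[0.5115 0.2739 1.8054 0.1285] [103.4401   7.3605] [-0.0034  0.3573  0.0873  0.5615 -0.0246  0.324  -0.0942  0.1372  0.3715
 -0.3439 -0.1097  0.1275  0.3677 -0.3668 -0.1267  0.1165  0.3629 -0.3918
 -0.2081 -0.1124 -0.0156  0.0825  0.1817  0.2822  0.3839  0.4869 -0.3923
 -0.2931 -0.1927 -0.091  -0.9592]
```

```bash
python3 - <<'E'
from meas import *
yaw=1.7988; u=np.array([np.cos(yaw),np.sin(yaw),0]); o=np.array([np.sin(yaw),-np.cos(yaw),0]); C=np.array([.5364,.2796,0])
Rd=down(yaw-np.pi/2); A=C+.003*u
move_ptp(A-.028*o+[0,0,.12],Rd)
move_straight(A-.028*o+[0,0,.038],vel=.15,stop_force=8)
move_straight(A-.041*o+[0,0,.038],vel=.05)
move_straight(A-.0488*o+[0,0,.038],vel=.008,stop_force=20); sleep(.2)
c=cam("wrist"); cv2.imwrite("pics/w5low.png",c["image"][:,:,::-1]); print(observe()["position"],(A-.0488*o)[:2])
move_straight(A-.028*o+[0,0,.038],vel=.06)
move_straight(A-.028*o+[0,0,.12],vel=.2)
move_ptp(C-.028*o-.03*u+[0,0,.22],Rd)
c=cam("wrist"); cv2.imwrite("pics/w5.png",c["image"][:,:,::-1]); np.save("w5.npy",{k:c[k] for k in("view","K","D")},allow_pickle=True)
print(observe()["time_s"])
meas("w5")
E
```

```text
[0.4882 0.2715 0.038 ] [0.4882 0.2715]
24.275
w5 blue [316. 209.] 169 L (np.float64(286.5), 80) (np.float64(289.5), 168) R (np.float64(341.5), 80) (np.float64(340.5), 168)
[0.5088 0.2734 1.8038 0.035 ] [103.3524   2.0036] [-0.0339  0.1233  0.0708  0.335  -0.0274  0.1036 -0.0117  0.2079 -0.5147
 -0.2956 -0.0736  0.1511  0.3787 -0.3668 -0.1397  0.0904  0.3236 -0.4428
 -0.3425 -0.235  -0.1261 -0.0159  0.0956  0.2086  0.323   0.4388 -0.4274
 -0.315  -0.2013 -0.086  -0.4337]
```

The tiles are within about 2° of straight up, so I'm leaving the tube. Now the lamp: move above it and look from near, at two places.

```bash
python3 - <<'E'
from h import *
np.set_printoptions(precision=4,suppress=True)
a=.33; ux=np.array([-np.sin(a),np.cos(a),0]); P=np.array([.5135,-.263,0])
move_ptp(P-.05*ux+[0,0,.27],down(a)); print(observe()["joints"])
o=[]
for i,(d) in enumerate((-.05,.0)):
    move_ptp(P+d*ux+[.0,0,.27],down(a)); sleep(.2)
    c=cam("wrist"); cv2.imwrite(f"pics/l{i}.png",c["image"][:,:,::-1]); np.save(f"l{i}.npy",{k:c[k] for k in("view","K","D")},allow_pickle=True)
    p=proj(c,[[.5135,-.263,.12]])[0]; print(p)
    u,v=int(max(0,min(440,p[0]-100))),int(max(0,min(250,p[1]-75))); print(u,v)
    o.append(cv2.resize(c["image"][v:v+150,u:u+200,::-1],(800,600),interpolation=cv2.INTER_CUBIC)[:, :])
cv2.imwrite("pics/l.png",cv2.resize(np.hstack(o),(800,300),interpolation=cv2.INTER_AREA)); print(observe()["time_s"])
E
```

```text
[ 1.2273  0.6534 -1.1255  1.6121  0.611   1.2717  0.3267]
[314.4383 139.8462]
214 64
[314.9442 193.5508]
214 118
27.35
```

View pics/l.png

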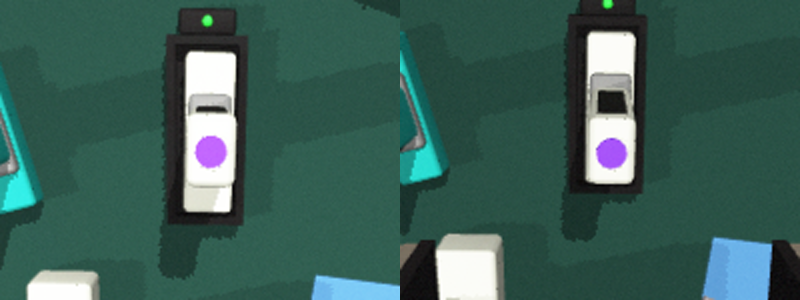

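View 0 shows the violet cap at (319.2,140) and the bar ends at (319.2,90) and (318,170.5). View 1 shows the cap at (319.8,194.8).

```bash
python3 - <<'E'
from h import *
np.set_printoptions(precision=4,suppress=True)
a,b=[np.load(f"l{i}.npy",allow_pickle=True).item() for i in (0,1)]
print(tri((a,(319.25,140)),(b,(319.75,194.75))))
for z in (.125,.12): print(plane(a,(319.25,140),z),plane(b,(319.75,194.75),z))
p,q=plane(a,(319.25,90),.029),plane(a,(318.2,170.5),.029); d=p-q; print(p,q,(p+q)/2,np.linalg.norm(d),np.rad2deg(np.arctan2(d[1],d[0])))
p=plane(a,(214+208/2,64+14/2),.03);print("blk",p)
# dock sides (rim z .02): left & right edges
l=[plane(a,(214+x/2,64+y/2),.02) for x,y in((168.5,40),(165.5,222))]; r=[plane(a,(214+x/2,64+y/2),.02) for x,y in((246,40),(241.5,222))]
for e in(l,r): d=e[0]-e[1]; print(np.rad2deg(np.arctan2(d[1],d[0])))
print(sum(l+r)/4)
E
```

```text
(array([ 0.5174, -0.2612,  0.1261]), np.float64(0.00012749755963173504))
[ 0.5173 -0.2613  0.125 ] [ 0.5176 -0.2614  0.125 ]
[ 0.5175 -0.2618  0.12  ] [ 0.5181 -0.2627  0.12  ]
[ 0.5037 -0.2184  0.029 ] [ 0.5319 -0.3037  0.029 ] [ 0.5178 -0.261   0.029 ] 0.08980298064679279 108.27457373453227
blk [ 0.4961 -0.2005  0.03  ]
107.05330451068487
108.41436070864404
[ 0.5157 -0.262   0.02  ]
```

Both views agree: lamp at (0.517,−0.261), top at 0.126 m, bar length 89.8 mm and heading 108.2°. Grasp and carry.

```bash
python3 - <<'E'
from h import *
np.set_printoptions(precision=4,suppress=True)
L=np.array([.5175,-.2613,0]); a=np.deg2rad(18.2); T=np.array([.5204,.2268,0]); a2=np.deg2rad(13.35)
move_ptp(L+[0,0,.2],down(a))
print(move_straight(L+[0,0,.100],vel=.12,stop_force=10),observe()["force"])
close(25); s=observe(); print(s["width"],s["grasp_force"])
move_straight(L+[0,0,.14],vel=.06); print(observe()["force"],observe()["width"])
move_straight(L+[0,0,.30],vel=.2)
move_straight(T+[0,0,.30],down(a2),vel=.15)
move_straight(T+[0,0,.20],vel=.08); sleep(.3)
s=observe(); print(s["time_s"],s["position"],s["force"],s["width"],s["grasp_force"])
w=cam("wrist")["image"]; t=cam("top")["image"][150:260,160:290]; c=cam("scene")["image"][130:270,310:450]
cv2.imwrite("pics/f_w.png",w[:,:,::-1]);
o=np.zeros((600,800,3),np.uint8); o[:300,:480]=cv2.resize(w,(480,300)); o[300:600,:355]=cv2.resize(t,(355,300),interpolation=cv2.INTER_CUBIC); o[300:600,400:700]=cv2.resize(c,(300,300),interpolation=cv2.INTER_CUBIC)
cv2.imwrite("pics/f1.png",o[:,:,::-1])
E
```

```text
False [-0.3385 -0.3143 -0.3478]
0.23835114193877144 24.998169243335724
[ 0.3821  0.6283 -2.1285] 0.2381729748614071
36.6417 [0.5205 0.2268 0.2002] [-0.5238 -0.4015 -1.5668] 0.23922524281127122 24.997926950454712
```

View pics/f1.png

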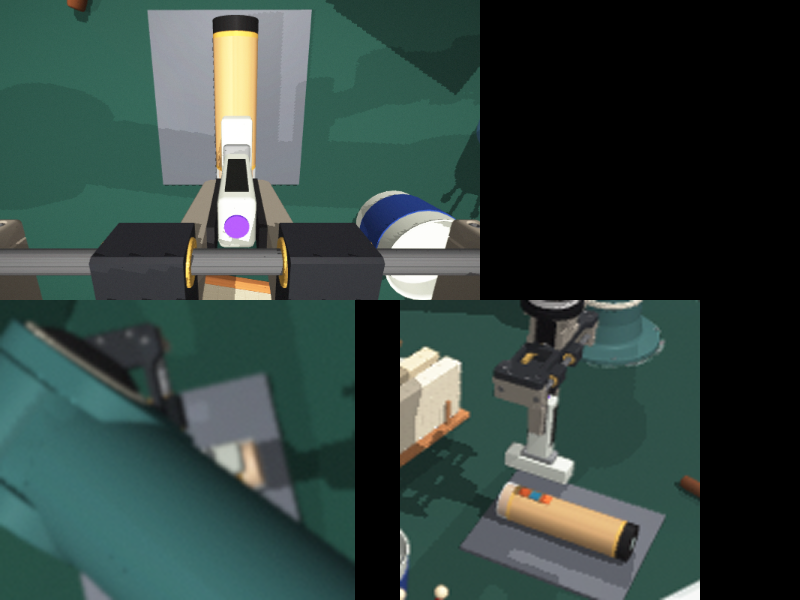

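The lamp is held upright above the tiles with its bar in line with the tube. Final descent, then a check.

```bash
python3 - <<'E'
from h import *
np.set_printoptions(precision=4,suppress=True)
move_straight([.5204,.2268,.171],vel=.03,stop_force=6); sleep(.5)
s=observe(); print(s["time_s"],s["position"],s["force"])
w=cam("wrist"); h=cv2.cvtColor(w["image"],cv2.COLOR_RGB2HSV)
ys,xs=np.nonzero((h[...,0]>125)&(h[...,0]<150)&(h[...,1]>100)&(h[...,2]>120)); k=abs(xs-320)<40; p=(np.median(xs[k]),np.median(ys[k])); print(p,plane(w,p,s["position"][2]+.025))
c=cam("scene"); u0=np.array([-.231,.973,0])
tile=np.array([.5204,.2268,.06]); print("pred tiles",proj(c,[tile+.016*u0,tile,tile-.016*u0]).round(1).tolist(),"pred lamp bottom ends", proj(c,[tile+[0,0,.015]+.045*u0+.014*np.array([.973,.231,0]),tile+[0,0,.015]-.045*u0+.014*np.array([.973,.231,0])]).round(1).tolist())
o=np.hstack([cv2.resize(c["image"][175:275,330:430],(500,500),interpolation=cv2.INTER_CUBIC),cv2.resize(w["image"][100:350,240:390],(300,500))])
cv2.imwrite("pics/f2.png",o[:,:,::-1])
E
```

```text
38.4083 [0.5204 0.2268 0.171 ] [-0.8077 -0.4098 -1.2113]
(np.float64(315.0), np.float64(302.0)) [0.5208 0.2266 0.196 ]
pred tiles [[377.9, 221.8], [372.9, 220.1], [368.0, 218.4]] pred lamp bottom ends [[385.7, 223.8], [357.4, 214.1]]
```

View pics/f2.png

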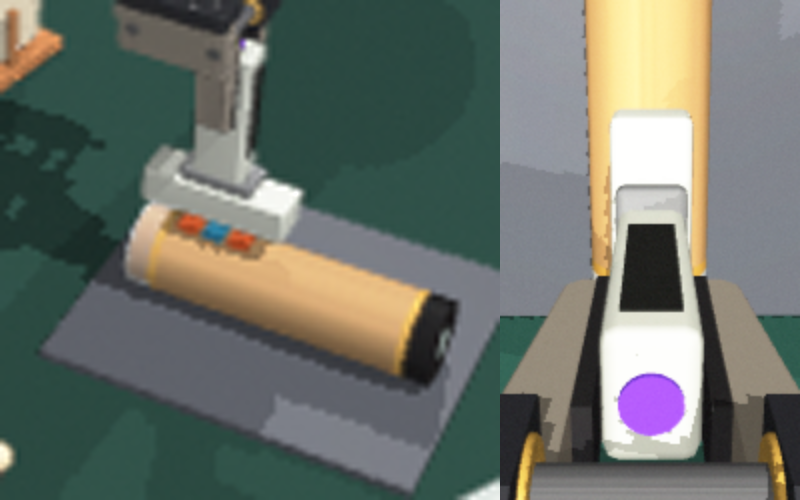

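In the scene view the blue tile is at (373,221), within 1 px of prediction. The lamp's lower edge runs from (358.6,214.4) to (387.4,222.6), also within about 2 px. The lamp is centred, in line with the row and not touching the tiles, so I'm handing in.

```bash
python3 -c "
from station import *
print(job_done())"
```

```text
the job is handed in; nothing more can be done
None
```

The job is handed in at about 38 s of the 67 s allowed: by my measurements the tiles face up to within about 2°, and the lamp is still held upright about 16 mm above them, centred and in line with the row.

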